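# Hang the slotted bracket on the stand's bar and close the stop against it

### The arm

A 6-joint arm with a two-finger parallel gripper is mounted at the origin on a cart in front of the work surface, level with it; the furniture and walls round the work are solid. World frame = base frame: x ahead of the robot, y to its left, z up, the work surface at z = 0. Lengths are in mm, angles in degrees, forces in N, time in s.
With the tool pointing down it reaches from about 300 to 850 mm from the base axis. Payload 4.2 kg.
Tool frame: the origin (TCP) lies on the centre line of the jaws, within the pads' length; the fingertips stand 14 mm ahead of it and the grasp point (between the pads) lies 5 mm behind it; z points along the fingers, y is the direction in which the jaws open and shut (so a half turn about z gives the same grasp; the last joint's range is limited). The gripper opens to 91 mm and grips with 3 to 60 N. Pads are 32 mm wide; open, the fingers measure 118 mm over their backs; the gripper's body (76 mm by 178 mm) begins 60 mm behind the grasp point.
Start: joints at [68.239, 18.312, 89.639, -0, 72.044, -1.146], TCP at [202.453, 538.196, 227.976] pointing down, gripper open.
Joint ranges: [-177.97, 177.97], [-48.28, 115.42], [12.27, 149.76], [-77.06, 257.06], [2.81, 150.46], [-146.56, 146.56]. Speed limits (degrees/s): [147.25, 147.25, 180, 180, 180, 180].

### API

Orientations are given as [roll, pitch, yaw] about the fixed x, y, z axes, in that order (R = Rz(yaw) Ry(pitch) Rx(roll)).
In Python, from workcell import env gives the robot as it stands.
- The arm moves only by the tool play_rows, never from a script. Its argument "increments" is a list of rows, each a list of 5 numbers: the shift along the world's x, y, z in mm, then the turn about the world's z in degrees, then the closure, from 0 (fully open) to 1 (shut). In form: [[x, y, z, yaw, fingers], ...]. A call has 1 to 20 rows; each row shifts and turns the commanded pose from where the row before left it; what a row does not reach is not made up. A row lasts 1/8 s, in which the tool goes at most 62.5 mm and 10.7 degrees, less where a joint would pass 70% of its speed; a pose out of reach is approached as far as the arm can. A call is refused whole if a number of a shift passes 62.5 or a number of a turn 10.7, either way. A call with a gripper value outside its range is refused whole. The fingers move at their own pace and stop on an object; "newtons" is the grip in N (left out, the last holds). Time passes only in rows, so rows that do not move let the fingers close. It gives the time, the measured TCP pose, the force and the opening at its end, in the units of the state.
- env.state(): the state, without advancing time (a new reading comes with each control period).
- env.grab_frame(name): name is "scene" or "top"; returns the picture (420x560x3 uint8, red, green, blue); there is no depth.
- env.calibration(name): a dict with "fx", "fy", "cx", "cy" (pixels), "R" (3x3) and "t" (3): a world point X has camera coordinates R X + t. Camera axes: x right, y down, z forward; pixel columns grow to the right and rows downward; lengths in mm; the calibration is good to about 2 mm. A picture is of the moment at which its call begins. calibration takes no time and is no camera call.
- env.job_done(): hands the job in, once; it reports no verdict.
The state is a dict: "time_s": time; "qpos": joint angles; "qvel": joint speeds; "effort": joint torques, N m; "ee_pos": TCP position; "ee_rot": TCP orientation; "force": force on the tool from outside, world axes, zero at the start; "torque": the same for the moment, N m; "gripper_width": finger opening in mm.
Only numpy, scipy, OpenCV 4.12 (cv2) and the standard library are available. Lean on these libraries where they do the work, as an engineer would, in place of code of your own. Each camera call takes 0.05 s, during which the arm holds its last target.

### The job

Hang the tall bracket on the bar of the hanging stand by its slot: the slot is open at one edge, so slide the bracket sideways over the bar between the fixed shoulder and the sliding stop, then lower it until it hangs from the bar, upright, and let go. Then push the sliding stop along the bar until the bracket is held snugly between stop and shoulder. Leave the low bracket and the other things on the bench where they are.

Things in the scene. Friction and masses are not known exactly. Their poses are not given: they have to be found in the camera images.
- stand: Grey hanging stand, fixed. Origin at bench height under the bar; y along the bar (to the robot's left within 0.3 rad), x across, z up. Base 100 x 230 (y -130..100) x 12 mm. Bar of 12 mm diameter, axis 155 mm up, held at both ends by cheeks 36 mm wide, 173 mm high (y -125..-115 and 85..95), so nothing goes on over its ends. Fixed shoulder disc, 42 mm diameter, face at y = +35 looking to -y.
- bar_spot (a point): Point on the bar's axis where the middle of the bracket's web is when it lies against the shoulder (stand x = 0, y = 31 mm, z = 155 mm); axes as the stand's. The bracket hangs on the bar between the shoulder and the sliding stop.
- stop (a joint): Travel (m) of the sliding stop along the bar towards the shoulder (stand +y). Dark sleeve, 40 mm diameter, 40 mm long, with upright handle. 0 = fully away, its face then at stand y = -72 mm; the face moves to +y with the travel; at 0.099 it pinches the 8 mm web on the shoulder. Cannot turn, about 2 N friction, stays where left. Starts at 0 to 0.02.
- stop_handle (a point): Point to grip on the stop's upright round handle (14 mm diameter, 18 mm ball on top whose top is 80 mm above the bar's axis): on its axis, 56 mm above the bar's axis and 30 mm behind the stop's face. The sleeve's top is 36 mm below this point. Axes as the stand's.
- slot_bracket: Tall aluminium bracket, loose, 175 to 350 g, standing on its foot. Origin: centre of the underside; z up, x along the web, y across it. Foot 90 (x) x 60 (y) x 8 mm; upright web 90 mm wide, 8 mm thick, top edge 175 mm up, to be gripped there from above across its thickness. L-shaped slot through the web, 18 mm wide, open at the +x edge, which at first faces away from the robot within 0.45 rad.
- slot_seat (a point): Where the bar's axis lies when the bracket hangs fully down: in the web's middle, x = 0, y = 0, 102 mm above the underside, just under the slot's rounded upper end (108 mm). Axes as the bracket's.
- slot_mouth (a point): Middle of the slot's mouth (flared to about 30 mm) at the web's +x edge: x = 45 mm, y = 0, 79 mm above the underside. From here the slot runs level to the middle of the web (x = 0), then turns straight up to the seat. Axes as the bracket's.
- closed_bracket: Low aluminium bracket, loose, to be left alone: foot 70 by 60 mm, web 115 mm high, its slot closed all round. Origin: centre of the underside. The two brackets may stand in each other's places.
- side_cutter: Blue-handled side cutter lying at the back, 55 by 134 by 12 mm; leave alone. Origin: centre of the underside.
- driver_yellow: Screwdriver with yellow handle, 174 mm long, lying at the front edge; leave alone. Origin: centre of the underside.
- tape_roll: Pale tape roll, 46 mm diameter, 19 mm high, at the back; leave alone. Origin: centre of the underside.
- flux_jar: Small jar with red lid, 44 mm diameter, 34 mm high, at the front left; leave alone. Origin: centre of the underside.

How it is judged (in metres and radians):
On the way, in this order (a step that is already met when the one before it is completed fails the run):
1. the tall bracket hangs by its slot from the bar, between stop and shoulder, and has been let go (x of slot_seat in the frame of stand between -0.006 and 0.006 m and z of slot_seat in the frame of stand between 0.149 and 0.161 m and y of slot_seat in the frame of stand between -0.06 and 0.036 m and angle between slot_bracket's own z axis and vertical below 0.15 rad and contact force between the fingers and slot_bracket below 0.2 N and linear speed of slot_bracket below 0.03 m/s and angular speed of slot_bracket below 0.4 rad/s), for 0.2 s.
2. the stop has been slid up and holds the hung bracket snugly against the shoulder (value of joint stop above 0.093 m and x of slot_seat in the frame of stand between -0.006 and 0.006 m and z of slot_seat in the frame of stand between 0.149 and 0.161 m and y of slot_seat in the frame of stand between -0.06 and 0.036 m and angle between slot_bracket's own z axis and vertical below 0.15 rad), for 0.2 s.
At the end, for the whole second after the job is handed in: The tall bracket hangs from the bar with the bar at the closed end of its slot (within 6 mm across and in height), upright within 0.15 rad, released and at rest, and the stop is closed up to it against the shoulder (travel over 0.093 m, so at most 6 mm of play) (all of step 2 and contact force between the fingers and slot_bracket below 0.2 N and linear speed of slot_bracket below 0.03 m/s and angular speed of slot_bracket below 0.4 rad/s and y of slot_seat in the frame of stand above 0.022 m); the robot touches nothing.
It fails at once if the low bracket is knocked over or moved more than 30 mm (distance of closed_bracket from where it was at the start of the episode above 0.03 m or angle between closed_bracket's own z axis and vertical above 0.5 rad).
It fails at once if another thing on the bench is moved more than 30 mm (distance of any of side_cutter, driver_yellow, tape_roll, flux_jar from where it was at the start of the episode above 0.03 m).
It also fails if it takes over 51 s, if anything falls off the work surface, if the arm or the gripper's body presses on something with over 40 N, if the wrist force passes 120 N, or if a joint passes its speed limit or range.

## Working session

There is one attempt and no reset: what is moved stays moved. The work goes in short steps, Python scripts to look and compute and a tool call to move; the robot and the scene stay as the last step left them, time stands still between calls to the robot, and variables do not carry over. Pictures are saved under pics/ and viewed, and the job is handed in when it is done.

Besides the shell and the picture viewer there is one more tool, called after "Request:" as name([rows], argument=value, ...), one row to a line, values as JSON. play_rows: Moves the arm, as the interface text tells. Its arguments: {"type":"object","properties":{"increments":{"type":"array"},"newtons":{"type":"number"}},"required":["increments"]}

```bash
ls; mkdir -p pics; python3 - <<'E'
from workcell import env
import cv2,numpy as np
np.set_printoptions(suppress=True,precision=4)
print(env.state())
for n in("scene","top"):
    im=env.grab_frame(n); cv2.imwrite(f"pics/{n}0.png",im[:,:,::-1])
    print(n,env.calibration(n))
E
```

```text
pics
{'time_s': 0.0, 'qpos': array([68.24  , 18.3528, 89.7073, -0.0004, 72.0424, -1.1444]), 'qvel': array([-0.0159, -0.0133, -0.0279,  0.0859,  0.035 ,  0.0212]), 'effort': array([ -0.0025, -41.2469, -23.1972,   0.0727,   0.0458,  -0.0001]), 'ee_pos': array([202.2647, 537.739 , 227.1023]), 'ee_rot': array([-179.8975,   -0.0017,  159.3845]), 'force': array([-1.3907,  0.0495,  0.1773]), 'torque': array([ 0.0324,  0.02  , -0.0128]), 'gripper_width': 90.94981565352703}
scene {'fx': 432.96986839110804, 'fy': 432.96986839110804, 'cx': 275.5180956466225, 'cy': 205.86453810336445, 'R': array([[ 0.6026, -0.7979, -0.0128],
       [-0.3871, -0.2782, -0.8791],
       [ 0.6979,  0.5347, -0.4765]]), 't': array([-311.7034,  316.426 ,  643.0532])}
top {'fx': 394.11855321880256, 'fy': 394.11855321880256, 'cx': 284.57402896388584, 'cy': 210.02975207035388, 'R': array([[ 0.0024, -1.    , -0.0024],
       [-0.9984, -0.0022, -0.0565],
       [ 0.0565,  0.0026, -0.9984]]), 't': array([  25.7811,  538.5976, 1164.7472])}
```

View pics/scene0.png

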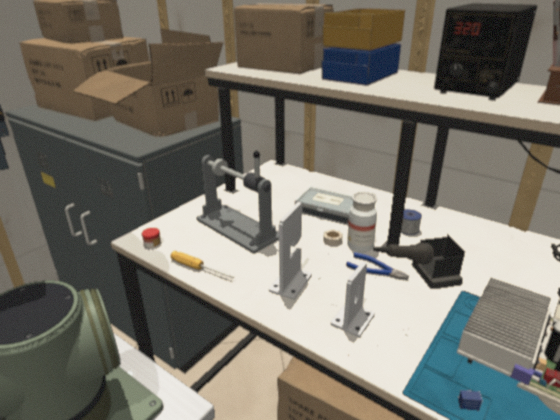

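View pics/top0.png

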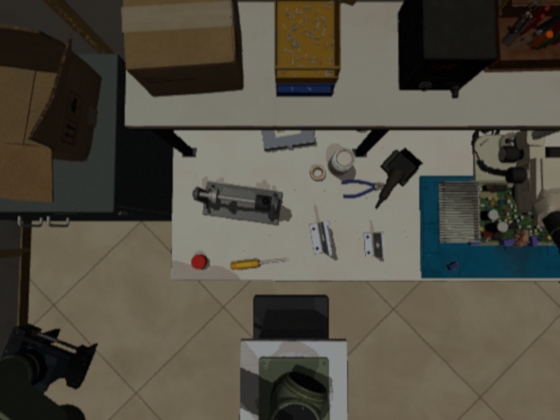

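```bash
python3 - <<'E'
import cv2
a=cv2.imread("pics/top0.png");b=cv2.imread("pics/scene0.png")
cv2.imwrite("pics/top0z.png",cv2.resize(a[170:270,180:310],None,fx=6,fy=6,interpolation=cv2.INTER_CUBIC))
cv2.imwrite("pics/top0b.png",cv2.resize(a[195:265,295:395],None,fx=8,fy=8,interpolation=cv2.INTER_CUBIC))
cv2.imwrite("pics/sc0z.png",cv2.resize(b[140:260,185:290],None,fx=5,fy=5,interpolation=cv2.INTER_CUBIC))
cv2.imwrite("pics/sc0b.png",cv2.resize(b[195:335,255:385],None,fx=4,fy=4,interpolation=cv2.INTER_CUBIC))
E
```

```text
(no output)
```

View pics/top0z.png

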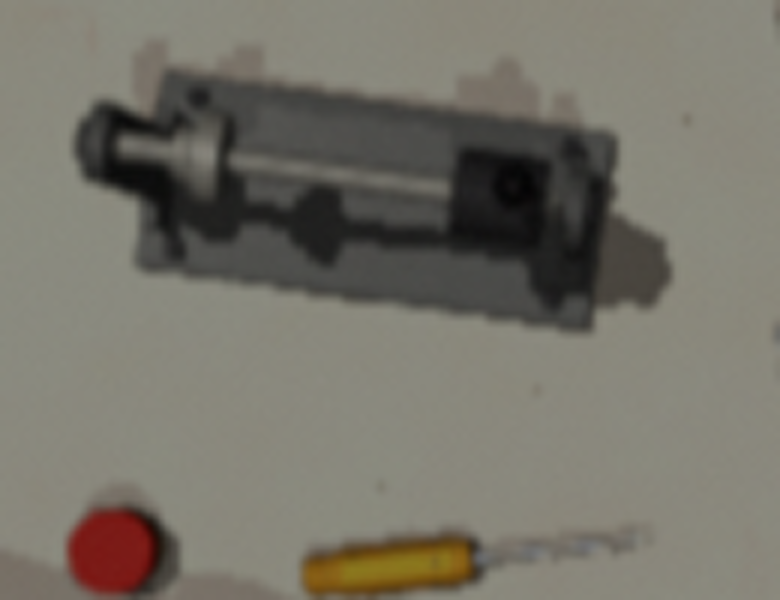

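View pics/top0b.png

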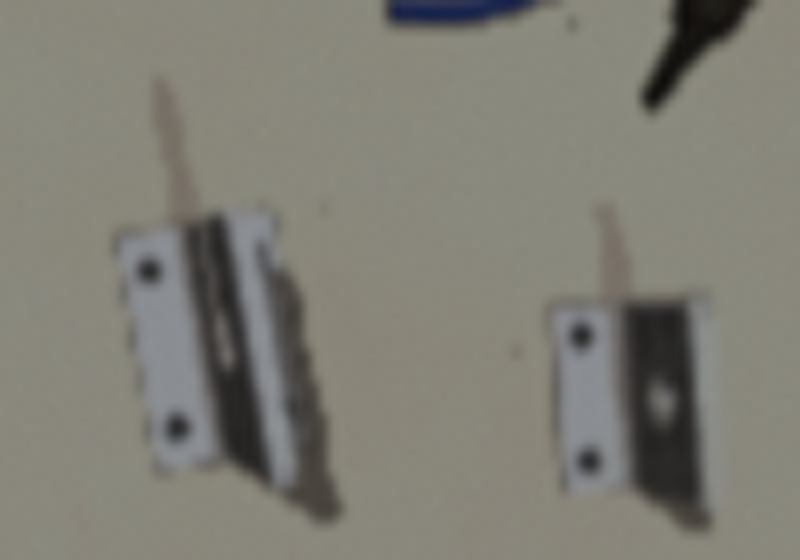

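View pics/sc0z.png

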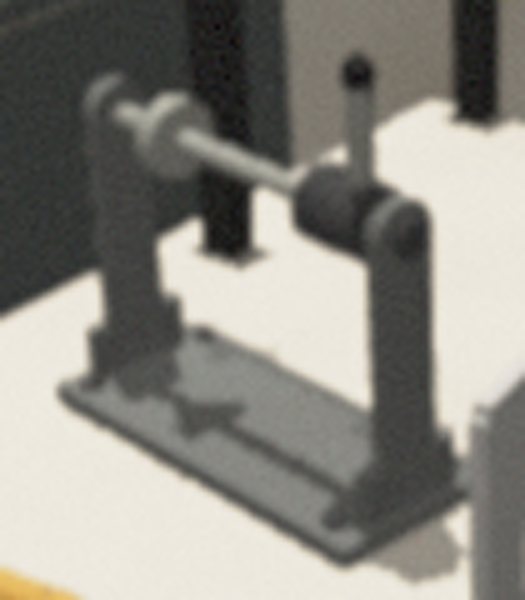

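View pics/sc0b.png

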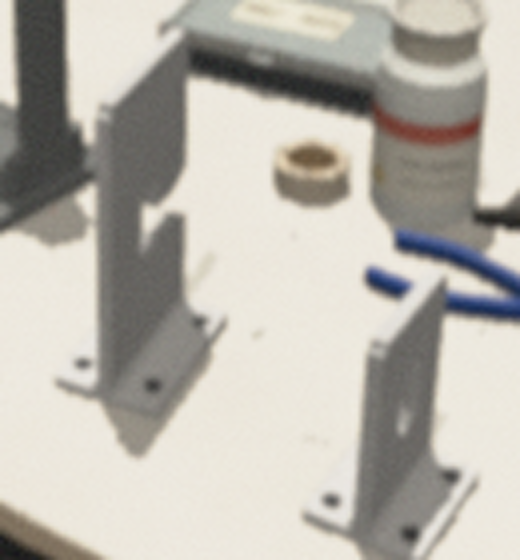

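```bash
cat > h.py <<'E'
from workcell import env
import cv2,numpy as np
from scipy.optimize import least_squares
np.set_printoptions(suppress=True,precision=2)
C={n:env.calibration(n) for n in("scene","top")}
def proj(n,X):
    c=C[n];p=np.atleast_2d(X)@np.array(c["R"]).T+c["t"]
    return np.c_[c["fx"]*p[:,0]/p[:,2]+c["cx"],c["fy"]*p[:,1]/p[:,2]+c["cy"]]
def W(p,L):
    a=p[2];L=np.atleast_2d(np.array(L,float));c,s=np.cos(a),np.sin(a)
    return np.c_[p[0]+c*L[:,0]-s*L[:,1],p[1]+s*L[:,0]+c*L[:,1],L[:,2]]
def fit(obs,p0):
    f=lambda p:np.concatenate([(proj(n,W(p,l))[0]-uv) for n,l,uv in obs])
    r=least_squares(f,p0,loss="soft_l1");return r.x,r.fun.reshape(-1,2)
E
python3 - <<'E'
from h import *
T=lambda u,v:np.array([295+u/8,195+v/8]); S=lambda u,v:np.array([255+u/4,195+v/4])
ob=[("top",(45,30,8),T(117,232)),("top",(-45,30,8),T(160,475)),("top",(45,-30,8),T(272,210)),
("scene",(-45,30,8),S(57,380)),("scene",(-45,-30,8),S(155,410)),("scene",(45,-30,8),S(225,320)),
("scene",(-45,4,175),S(98,115)),("scene",(45,-4,175),S(187,38)),("scene",(-45,-4,175),S(113,112))]
for sub in(ob,ob[:3],ob[3:]):
    p,r=fit(sub,[300,-50,-.1]);print("bracket",p[:2],np.degrees(p[2]));print(r)
pb=fit(ob,[300,-50,-.1])[0]
T=lambda u,v:np.array([180+u/6,170+v/6]); S=lambda u,v:np.array([185+u/5,140+v/5])
ob=[("top",(50,100,12),T(172,72)),("top",(50,-130,12),T(615,133)),("top",(-50,-130,12),T(590,328)),("top",(-50,100,12),T(140,268)),
("scene",(-50,100,12),S(62,388)),("scene",(-50,-130,12),S(345,550))]
for sub in(ob,ob[:4]):
    p,r=fit(sub,[400,150,-.1]);print("stand",p[:2],np.degrees(p[2]));print(r)
ps=fit(ob,[400,150,-.1])[0]
# bar / stop checks
for n in("top","scene"):
    print(n,"shoulder/ bar:",proj(n,W(ps,[[0,35,155],[0,-72,155]])))
print("ball top", [ (proj("top",W(ps,[0,-72-30+d,226]))[0]-[180,170])*6 for d in(0,10,20)],[ (proj("scene",W(ps,[0,-102+d,226]))[0]-[185,140])*5 for d in(0,10,20)])
np.save("p.npy",[pb,ps])
E
```

```text
bracket [454.45 -87.3 ] -4668.807935298892
[[ 0.26  1.43]
 [ 0.76  0.59]
 [ 0.46  0.35]
 [-1.02 -0.38]
 [ 1.38  0.34]
 [ 0.6  -2.25]
 [-0.53 -1.73]
 [ 0.23 -2.51]
 [-0.34 -0.05]]
bracket [456.51 -85.58] -1429.9487107200541
[[-0.06  0.49]
 [-0.15 -0.25]
 [ 0.21 -0.2 ]]
bracket [452.1  -88.99] 18731.212190784245
[[-1.07  0.54]
 [ 1.41  1.31]
 [ 0.66 -1.43]
 [-0.55 -0.92]
 [ 0.27 -1.83]
 [-0.34  0.76]]
stand [560.77 165.6 ] -7.8026640999575685
[[-0.57 -0.33]
 [ 1.12 -0.03]
 [ 0.67  0.39]
 [-0.2  -0.19]
 [-1.86 -1.48]
 [ 0.33  0.11]]
stand [560.6 166.4] -7.613484838636338
[[-0.91 -0.18]
 [ 0.82 -0.12]
 [ 0.48  0.31]
 [-0.43 -0.02]]
top shoulder/ bar: [[218.96 196.71]
 [259.   202.28]]
scene shoulder/ bar: [[221.87 167.68]
 [251.   180.28]]
ball top [array([534.76, 190.54]), array([510.64, 187.19]), array([486.51, 183.84])] [array([369.54,  74.76]), array([354.07,  69.  ]), array([338.79,  63.32])]
```

Request:
play_rows([
  [18,-44.5,1,2.2,0],
  [18,-44.5,1,2.2,0],
  [18,-44.5,1,2.2,0],
  [18,-44.5,1,2.2,0],
  [18,-44.5,1,2.2,0],
  [18,-44.5,1,2.2,0],
  [18,-44.5,1,2.2,0],
  [18,-44.5,1,2.2,0],
  [18,-44.5,1,2.2,0],
  [18,-44.5,1,2.2,0],
  [18,-44.5,1,2.2,0],
  [18,-44.5,1,2.2,0],
  [18,-44.5,1,2.2,0],
  [18,-44.5,1,2.2,0],
  [0,0,0,0,0],
], newtons=30)

```text
time_s: 1.98
ee_pos: [455.2, -87.2, 241.4]
ee_rot: [-180.0, -0.0, -170.1]
force: [-1.0, 0.3, -0.4]
gripper_width: 91.2
```

```bash
python3 - <<'E'
from h import *
b=env.grab_frame("scene")[:,:,::-1]
cv2.imwrite("pics/s1.png",cv2.resize(b[140:310,205:335],None,fx=4,fy=4,interpolation=cv2.INTER_CUBIC)[:600])
E
```

```text
(no output)
```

View pics/s1.png

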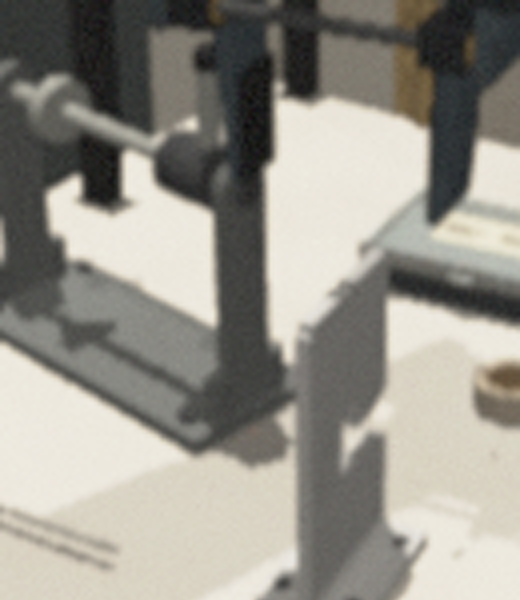

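Request:
play_rows([
  [0,0,-25,0.4,0],
  [0,0,-25,0,0],
  [0,0,-15,0,0],
  [0,0,-11,0,0],
  [0,0,0,0,0],
])

```text
time_s: 2.65
ee_pos: [453.8, -84.0, 165.5]
ee_rot: [180.0, -0.1, -169.4]
force: [-0.6, 0.5, -0.5]
gripper_width: 91.0
```

Request:
play_rows([
  [0,0,0,0,1],
  [0,0,0,0,1],
  [0,0,0,0,1],
  [0,0,0,0,1],
  [0,0,0,0,1],
  [0,0,0,0,1],
], newtons=30)

```text
time_s: 3.4
ee_pos: [454.4, -84.8, 166.0]
ee_rot: [180.0, -0.0, -169.4]
force: [0.1, -0.0, -0.0]
gripper_width: 34.0
```

Request:
play_rows([
  [0,0,0,0,1],
  [0,0,0,0,1],
  [0,0,0,0,1],
  [0,0,0,0,1],
  [0,0,0,0,1],
  [0,0,0,0,1],
])

```text
time_s: 4.15
ee_pos: [454.4, -84.9, 165.9]
ee_rot: [180.0, -0.0, -169.4]
force: [0.1, -0.6, -1.7]
gripper_width: 8.1
```

Request:
play_rows([
  [0,0,10,0,1],
  [0,0,25,0,1],
  [0,0,30,0,1],
  [0,0,11,0,1],
  [0,0,0,0,1],
  [0,0,0,0,1],
])

```text
time_s: 4.9
ee_pos: [453.7, -84.6, 240.8]
ee_rot: [179.9, -0.1, -169.4]
force: [-0.4, -0.2, -3.4]
gripper_width: 7.6
```

```bash
python3 - <<'E'
from h import *
print(env.state()["ee_pos"],env.state()["ee_rot"],env.state()["force"])
b=env.grab_frame("scene")[:,:,::-1]
cv2.imwrite("pics/s2.png",cv2.resize(b[120:310,235:365],None,fx=3,fy=3,interpolation=cv2.INTER_CUBIC)[:600])
E
```

```text
[453.67 -84.6  240.81] [ 179.93   -0.13 -169.42] [-0.43 -0.22 -3.45]
```

View pics/s2.png

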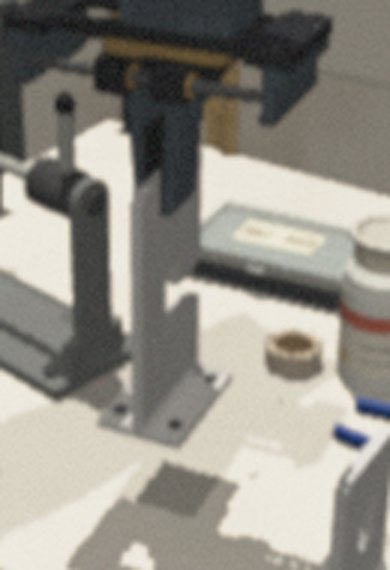

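Request:
play_rows([
  [0,12,2,-0.8,1],
  [1,22,2,-1.5,1],
  [1,27,1,-1.8,1],
  [2,28,0,-1.8,1],
  [2,28,0,-1.8,1],
  [3,28,0,-1.8,1],
  [3,28,0,-1.8,1],
  [3,28,0,-1.8,1],
  [3,27,0,-1.8,1],
  [3,22,0,-1.8,1],
  [2,14,0,-1.2,1],
  [2,7,0,-0.4,1],
  [0,0,0,0,1],
  [0,0,0,0,1],
  [0,0,0,0,1],
])

```text
time_s: 6.82
ee_pos: [479.4, 185.6, 247.0]
ee_rot: [-180.0, -0.0, 172.3]
force: [-0.6, -0.3, -1.8]
gripper_width: 7.8
```

```bash
python3 - <<'E'
from h import *
print(env.state()["ee_pos"],env.state()["ee_rot"],env.state()["force"])
b=env.grab_frame("scene")[:,:,::-1]
cv2.imwrite("pics/s3.png",cv2.resize(b[110:260,185:315],None,fx=4,fy=4,interpolation=cv2.INTER_CUBIC)[:600])
b=env.grab_frame("top")[:,:,::-1]
cv2.imwrite("pics/t3.png",cv2.resize(b[170:270,180:310],None,fx=6,fy=6,interpolation=cv2.INTER_CUBIC)[:600])
E
```

```text
[479.39 185.65 246.99] [-179.99   -0.    172.25] [-0.58 -0.3  -1.84]
```

View pics/s3.png

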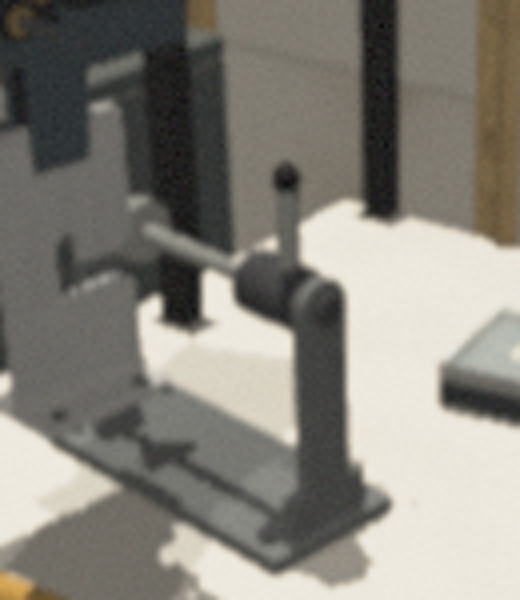

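View pics/t3.png

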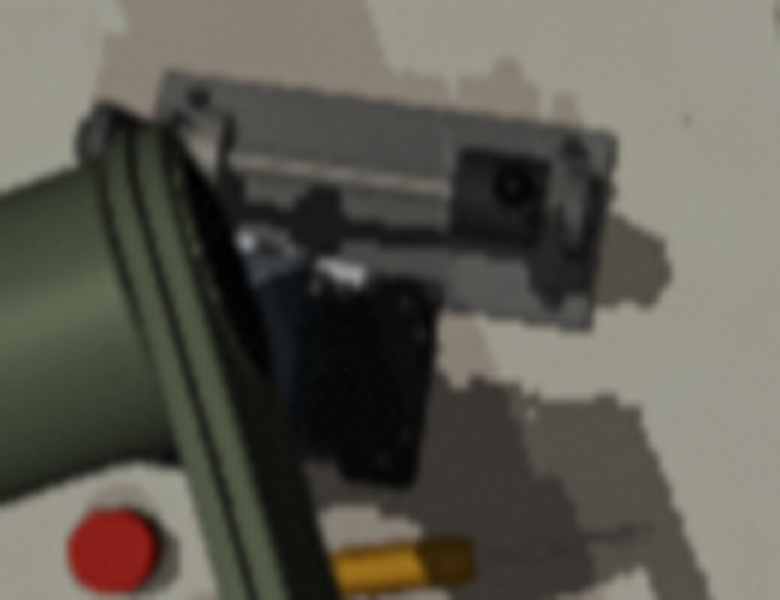

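```bash
python3 - <<'E'
from h import *
pb,ps=np.load("p.npy");ps[2]=np.radians(-7.7)
e=env.state()["ee_pos"];a=np.radians(-7.75)
for off in(0,3):
  p=[e[0]+off*np.cos(a),e[1]+off*np.sin(a),a]
  for L in[(45,-4,175),(45,-4,94),(45,-4,64),(45,-30,8),(-45,-4,175)]:
    w=W(p,L);w[0,2]+=e[2]-165.9
    print(off,L,(proj("scene",w)[0]-[185,110])*4)
for y in(35,0,-60): print("bar",y,(proj("scene",W(ps,[0,y,155]))[0]-[185,110])*4,(proj("top",W(ps,[0,y,155]))[0]-[180,170])*6)
c,s=np.cos(ps[2]),np.sin(ps[2]);d=e[:2]-ps[:2];print("tcp in stand",c*d[0]+s*d[1],-s*d[0]+c*d[1])
# handle ball centre, cheek tops
for L in[(0,-94,226),(0,-125,155)]: print(L,(proj("scene",W(ps,L))[0]-[185,110])*4,(proj("top",W(ps,L))[0]-[180,170])*6)
im=cv2.imread("pics/s3.png")
E
```

```text
0 (45, -4, 175) [115.1  100.27]
0 (45, -4, 94) [126.21 232.03]
0 (45, -4, 64) [130.12 278.34]
0 (45, -30, 8) [164.24 375.23]
0 (-45, -4, 175) [-18.6  141.53]
3 (45, -4, 175) [119.29  98.98]
3 (45, -4, 94) [130.23 230.55]
3 (45, -4, 64) [134.07 276.79]
3 (45, -30, 8) [168.09 373.52]
3 (-45, -4, 175) [-13.88 140.07]
bar 35 [147.41 230.76] [233.77 160.42]
bar 0 [183.97 246.51] [312.31 171.19]
bar -60 [250.31 275.1 ] [447.09 189.67]
tcp in stand -83.34127141406377 9.129625854436725
(0, -94, 226) [285.94 176.04] [515.52 187.46]
(0, -125, 155) [327.94 308.55] [593.27 209.72]
```

Request:
play_rows([
  [0,0,-5,0,1],
  [8,-1,0,0,1],
  [12,-1.6,0,0,1],
  [12,-1.6,0,0,1],
  [10,-1.4,0,0,1],
  [8,-1.1,0,0,1],
  [0,0,0,0,1],
  [0,0,0,0,1],
  [0,0,0,0,1],
])

```text
time_s: 8.05
ee_pos: [529.1, 179.6, 242.1]
ee_rot: [180.0, -0.0, 172.3]
force: [-0.0, 0.1, -1.6]
gripper_width: 8.1
```

```bash
python3 - <<'E'
from h import *
print(env.state()["ee_pos"],env.state()["ee_rot"],env.state()["force"])
b=env.grab_frame("scene")[:,:,::-1]
cv2.imwrite("pics/s4.png",cv2.resize(b[120:220,185:285],None,fx=6,fy=6,interpolation=cv2.INTER_CUBIC)[:600])
b=env.grab_frame("top")[:,:,::-1]
cv2.imwrite("pics/t4.png",cv2.resize(b[170:270,180:310],None,fx=6,fy=6,interpolation=cv2.INTER_CUBIC)[:600])
E
```

```text
[529.1  179.55 242.05] [180.    -0.01 172.3 ] [-0.03  0.07 -1.6 ]
```

View pics/s4.png

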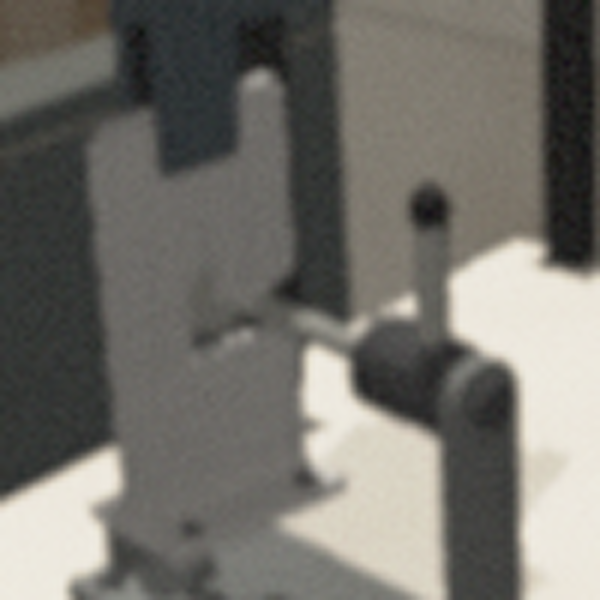

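View pics/t4.png

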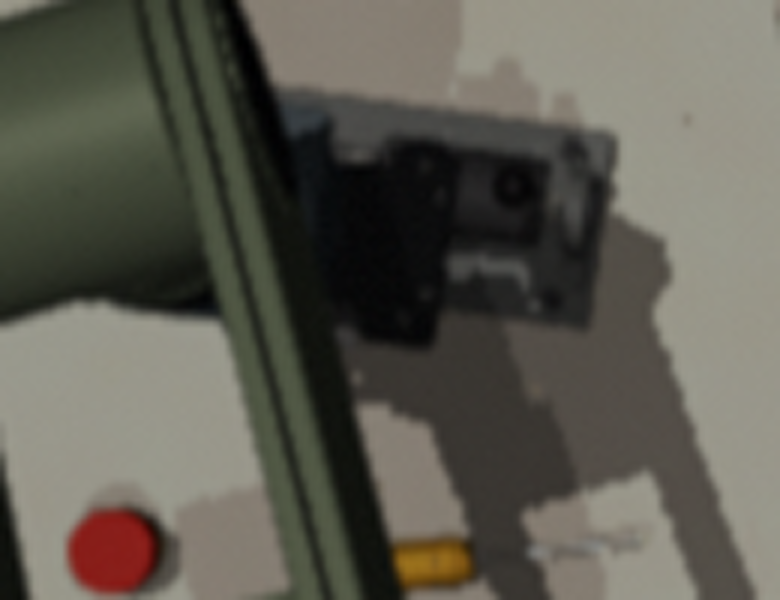

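```bash
cat >> h.py <<'E'
def pred(off,dz=0,o=(185,120),k=6,pts=((45,-4,175),(-45,-4,175),(45,-30,8),(-45,-30,8),(45,-4,8),(-45,-4,8),(9,-4,70),(-9,-4,70),(45,-4,64))):
  s=env.state();e=s["ee_pos"];a=np.radians(s["ee_rot"][2]-180);p=[e[0]+off*np.cos(a),e[1]+off*np.sin(a),a]
  for L in pts:
    w=W(p,L);w[0,2]+=e[2]-165.9+dz
    print(off,L,(proj("scene",w)[0]-o)*k)
E
python3 - <<'E'
from h import *
pred(0);pred(3)
E
```

```text
0 (45, -4, 175) [274.71  70.77]
0 (-45, -4, 175) [ 87.29 129.38]
0 (45, -30, 8) [340.14 471.41]
0 (-45, -30, 8) [167.92 548.27]
0 (45, -4, 8) [299.3  451.83]
0 (-45, -4, 8) [127.57 526.43]
0 (9, -4, 70) [221.98 343.85]
0 (-9, -4, 70) [186.56 357.71]
0 (45, -4, 64) [291.46 330.39]
3 (45, -4, 175) [280.6   68.93]
3 (-45, -4, 175) [ 93.89 127.32]
3 (45, -30, 8) [345.58 468.99]
3 (-45, -30, 8) [173.96 545.57]
3 (45, -4, 8) [304.72 449.47]
3 (-45, -4, 8) [133.59 523.81]
3 (9, -4, 70) [227.81 341.57]
3 (-9, -4, 70) [192.52 355.38]
3 (45, -4, 64) [297.04 328.18]
```

Request:
play_rows([
  [8,-1.1,0,0,1],
  [9,-1.2,0,0,1],
  [8,-1.1,0,0,1],
  [6,-0.8,0,0,1],
  [0,0,0,0,1],
  [0,0,0,0,1],
  [0,0,0,0,1],
])

```text
time_s: 9.02
ee_pos: [560.2, 175.3, 242.0]
ee_rot: [180.0, -0.0, 172.3]
force: [0.5, -0.6, -2.0]
gripper_width: 7.8
```

```bash
python3 - <<'E'
from h import *
print(env.state()["ee_pos"],env.state()["ee_rot"],env.state()["force"])
b=env.grab_frame("scene")[:,:,::-1]
cv2.imwrite("pics/s5.png",cv2.resize(b[120:220,185:285],None,fx=6,fy=6,interpolation=cv2.INTER_CUBIC)[:600])
E
```

```text
[560.21 175.34 242.02] [179.99  -0.01 172.29] [ 0.54 -0.61 -1.98]
```

View pics/s5.png

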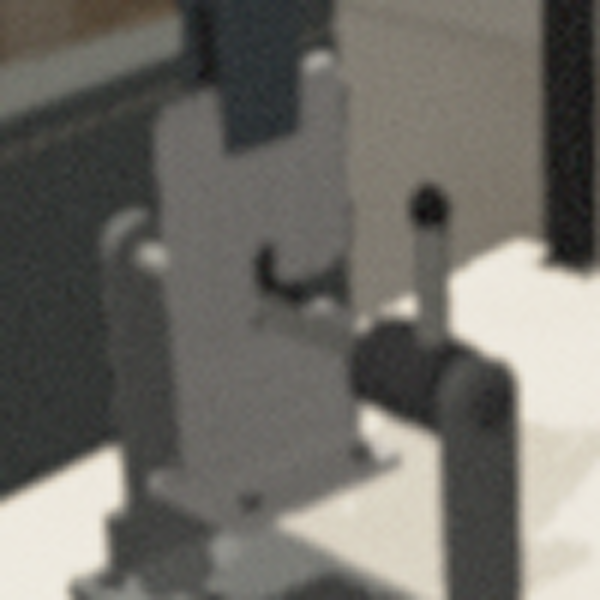

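Request:
play_rows([
  [0,0,-3,0,1],
  [0,0,-4,0,1],
  [0,0,-4,0,1],
  [0,0,0,0,1],
])

```text
time_s: 9.57
ee_pos: [560.2, 175.2, 230.4]
ee_rot: [-180.0, -0.1, 172.3]
force: [-0.5, -0.6, -1.5]
gripper_width: 7.7
```

Request:
play_rows([
  [0,0,-3,0,1],
  [0,0,-3,0,1],
  [0,0,-2,0,1],
  [0,0,0,0,1],
])

```text
time_s: 10.07
ee_pos: [560.3, 175.2, 222.8]
ee_rot: [-180.0, -0.0, 172.3]
force: [-0.4, 0.2, -2.0]
gripper_width: 8.0
```

```bash
python3 - <<'E'
from h import *
print(env.state()["ee_pos"],env.state()["ee_rot"],env.state()["force"])
b=env.grab_frame("scene")[:,:,::-1]
cv2.imwrite("pics/s6.png",cv2.resize(b[120:220,185:285],None,fx=6,fy=6,interpolation=cv2.INTER_CUBIC)[:600])
E
```

```text
[560.34 175.25 222.76] [-180.     -0.02  172.29] [-0.38  0.22 -1.97]
```

View pics/s6.png

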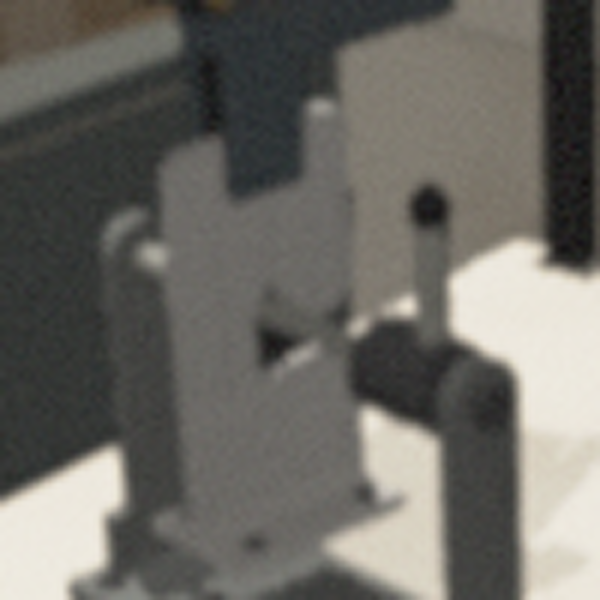

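Request:
play_rows([
  [0,0,-1.5,0,1],
  [0,0,-1.5,0,1],
  [0,0,0,0,1],
])

```text
time_s: 10.5
ee_pos: [560.4, 175.3, 219.8]
ee_rot: [-180.0, -0.0, 172.3]
force: [-1.1, 0.0, -2.2]
gripper_width: 8.0
```

Request:
play_rows([
  [0,0,-1,0,1],
  [0,0,0,0,1],
])

```text
time_s: 10.75
ee_pos: [560.4, 175.3, 219.2]
ee_rot: [180.0, 0.0, 172.3]
force: [-0.5, 0.1, -0.8]
gripper_width: 7.7
```

Request:
play_rows([
  [0,0,-1,0,1],
  [0,0,0,0,1],
])

```text
time_s: 11.0
ee_pos: [560.5, 175.4, 219.0]
ee_rot: [180.0, 0.1, 172.3]
force: [-2.6, -0.2, 5.3]
gripper_width: 7.9
```

Request:
play_rows([
  [0,0,0,0,0.5],
  [0,0,0,0,0.5],
  [0,0,0,0,0.5],
  [0,0,0,0,0.5],
  [0,0,0,0,0.5],
  [0,0,0,0,0.5],
])

```text
time_s: 11.75
ee_pos: [560.5, 175.3, 218.0]
ee_rot: [180.0, -0.0, 172.3]
force: [-1.0, 1.0, 0.4]
gripper_width: 45.6
```

```bash
python3 - <<'E'
from h import *
print(env.state()["ee_pos"],env.state()["ee_rot"],env.state()["force"])
b=env.grab_frame("scene")[:,:,::-1]
cv2.imwrite("pics/s7.png",cv2.resize(b[120:220,185:285],None,fx=6,fy=6,interpolation=cv2.INTER_CUBIC)[:600])
E
```

```text
[560.47 175.29 217.96] [179.99  -0.   172.28] [-1.02  0.95  0.42]
```

View pics/s7.png

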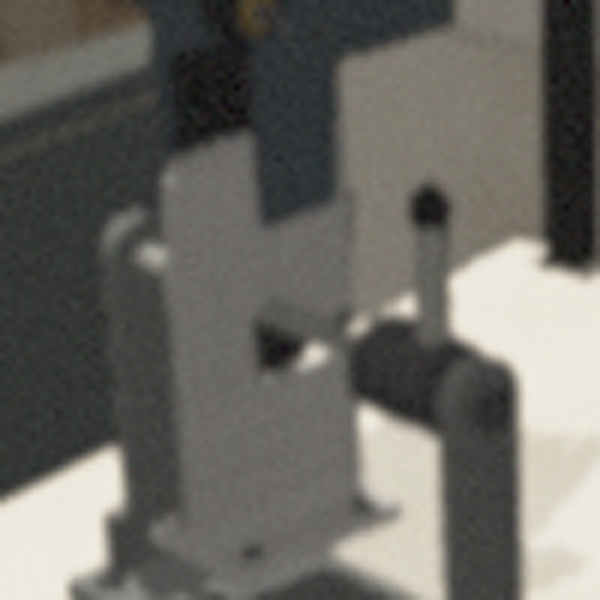

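Request:
play_rows([
  [0,0,10,0,0.4],
  [0,0,25,0,0.3],
  [0,0,30,0,0],
  [-1,-6,22,-7,0],
  [-1.4,-12,0,-10,0],
  [-1.5,-13,0,-10,0],
  [-1.5,-13,0,-10,0],
  [-1.5,-13,0,-10,0],
  [-1.5,-13,0,-10,0],
  [-1.5,-13,0,-10,0],
  [-1.5,-13,0,-10,0],
  [-1,-6.5,0,-9,0],
  [0,0,0,-4,0],
  [0,0,0,0,0],
  [0,0,0,0,0],
])

```text
time_s: 13.68
ee_pos: [548.1, 72.9, 305.4]
ee_rot: [180.0, -0.0, 82.3]
force: [0.0, 0.2, 0.2]
gripper_width: 91.1
```

```bash
python3 - <<'E'
from h import *
print(env.state()["ee_pos"],env.state()["ee_rot"],env.state()["force"])
b=env.grab_frame("scene")[:,:,::-1]
cv2.imwrite("pics/s8.png",cv2.resize(b[100:220,185:305],None,fx=5,fy=5,interpolation=cv2.INTER_CUBIC)[:600])
pb,ps=np.load("p.npy")
for L in [(0,0,102),(45,-30,8)]:
  pass
E
```

```text
[548.12  72.87 305.37] [179.96  -0.01  82.35] [0.01 0.21 0.22]
```

View pics/s8.png

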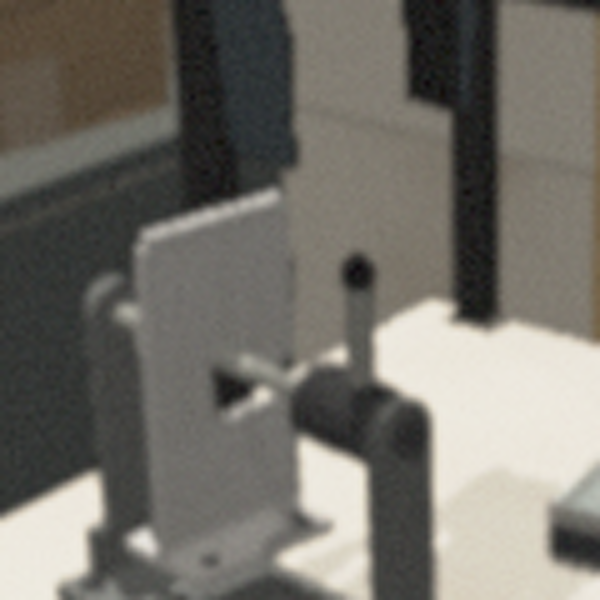

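Request:
play_rows([
  [0,0,-20,0,0],
  [0,0,-30,0,0],
  [0,0,-28,0,0.3],
  [0,0,-16,0,0.5],
  [0,0,-5,0,0.6],
  [0,0,0,0,1],
  [0,0,0,0,1],
  [0,0,0,0,1],
  [0,0,0,0,1],
  [0,0,0,0,1],
  [0,0,0,0,1],
  [0,0,0,0,1],
], newtons=20)

```text
time_s: 15.22
ee_pos: [548.2, 72.8, 206.2]
ee_rot: [180.0, -0.0, 82.3]
force: [0.4, 0.4, 1.9]
gripper_width: 16.4
```

Request:
play_rows([
  [0,0,0,0,1],
  [0,0,0,0,1],
])

```text
time_s: 15.48
ee_pos: [548.2, 72.8, 206.2]
ee_rot: [180.0, -0.0, 82.3]
force: [-1.1, 0.4, 1.6]
gripper_width: 16.2
```

Request:
play_rows([
  [0.5,4,0,0,1],
  [1.1,8,0,0,1],
  [1.3,10,0,0,1],
  [1.3,10,0,0,1],
  [1.1,8,0,0,1],
  [0,0,0,0,1],
])

```text
time_s: 16.23
ee_pos: [553.9, 114.5, 206.2]
ee_rot: [179.9, -0.1, 82.3]
force: [1.8, 2.3, 2.8]
gripper_width: 16.3
```

```bash
python3 - <<'E'
from h import *
print(env.state()["ee_pos"],env.state()["ee_rot"],env.state()["force"],env.state()["gripper_width"])
b=env.grab_frame("scene")[:,:,::-1]
cv2.imwrite("pics/s9.png",cv2.resize(b[100:220,185:305],None,fx=5,fy=5,interpolation=cv2.INTER_CUBIC)[:600])
E
```

```text
[553.9  114.48 206.15] [179.94  -0.14  82.33] [1.82 2.33 2.8 ] 16.335085767364014
```

View pics/s9.png

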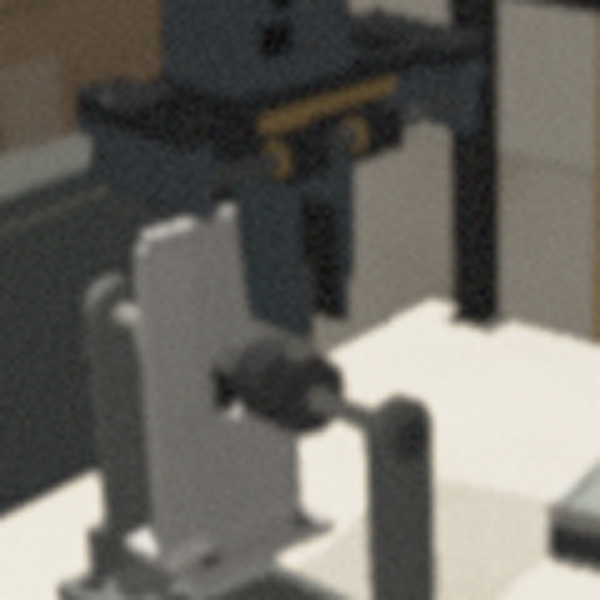

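Request:
play_rows([
  [0.9,7,0,0,1],
  [1.1,8,0,0,1],
  [0.7,5,0,0,1],
  [0.4,3,0,0,1],
  [0.4,3,0,0,1],
  [0.4,3,0,0,1],
  [0.4,3,0,0,1],
  [0.4,3,0,0,1],
  [0.4,3,0,0,1],
  [0.3,2,0,0,1],
  [0.3,2,0,0,1],
  [0,0,0,0,1],
])

```text
time_s: 17.77
ee_pos: [559.3, 154.4, 206.2]
ee_rot: [180.0, 0.0, 82.3]
force: [2.9, -3.2, 4.9]
gripper_width: 16.5
```

```bash
python3 - <<'E'
from h import *
print(env.state()["ee_pos"],env.state()["ee_rot"],env.state()["force"],env.state()["gripper_width"])
b=env.grab_frame("scene")[:,:,::-1]
cv2.imwrite("pics/s10.png",cv2.resize(b[100:220,185:305],None,fx=5,fy=5,interpolation=cv2.INTER_CUBIC)[:600])
E
```

```text
[559.3  154.41 206.15] [179.95   0.04  82.28] [ 2.86 -3.19  4.92] 16.456171189888057
```

View pics/s10.png

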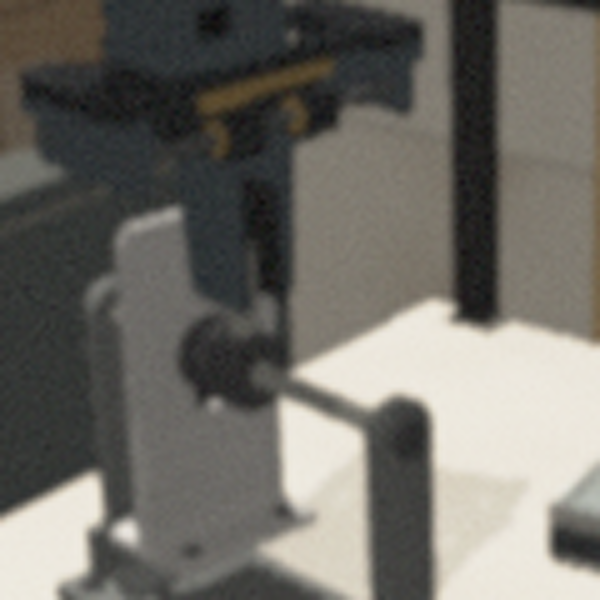

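Stop and bracket are sliding together; I'll continue slowly until the force rises at the shoulder.

Request:
play_rows([
  [0.3,2,0,0,1],
  [0.3,2,0,0,1],
  [0.2,1.5,0,0,1],
  [0,0,0,0,1],
])

```text
time_s: 18.32
ee_pos: [560.0, 159.8, 206.2]
ee_rot: [180.0, 0.1, 82.3]
force: [2.4, -3.8, 5.9]
gripper_width: 16.4
```

Request:
play_rows([
  [0.15,1,0,0,1],
  [0.15,1,0,0,1],
  [0,0,0,0,1],
])

```text
time_s: 18.7
ee_pos: [560.3, 161.7, 206.1]
ee_rot: [180.0, 0.1, 82.3]
force: [2.7, -4.1, 5.6]
gripper_width: 16.2
```

Request:
play_rows([
  [0.15,1,0,0,1],
  [0.15,1,0,0,1],
  [0,0,0,0,1],
])

```text
time_s: 19.08
ee_pos: [560.6, 163.7, 206.2]
ee_rot: [180.0, 0.1, 82.3]
force: [2.2, -3.3, 5.6]
gripper_width: 16.0
```

Request:
play_rows([
  [0.15,1,0,0,1],
  [0,0,0,0,1],
])

```text
time_s: 19.32
ee_pos: [560.7, 164.7, 206.1]
ee_rot: [180.0, 0.1, 82.3]
force: [2.9, -4.1, 5.3]
gripper_width: 16.4
```

Request:
play_rows([
  [0.15,1,0,0,1],
  [0.15,1,0,0,1],
  [0,0,0,0,1],
])

```text
time_s: 19.7
ee_pos: [560.8, 165.6, 206.1]
ee_rot: [180.0, 0.2, 82.3]
force: [1.8, -6.9, 6.4]
gripper_width: 16.6
```

```bash
python3 - <<'E'
from h import *
print(env.state()["ee_pos"],env.state()["ee_rot"],env.state()["force"],env.state()["gripper_width"])
b=env.grab_frame("scene")[:,:,::-1]
cv2.imwrite("pics/s11.png",cv2.resize(b[120:220,185:285],None,fx=6,fy=6,interpolation=cv2.INTER_CUBIC)[:600])
E
```

```text
[560.81 165.58 206.13] [179.99   0.2   82.29] [ 1.75 -6.87  6.43] 16.552710464379082
```

View pics/s11.png

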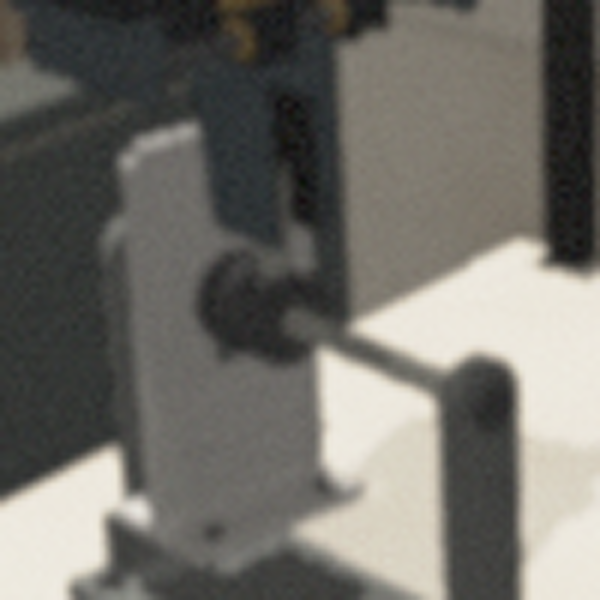

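Request:
play_rows([
  [0.15,1,0,0,1],
  [0.15,1,0,0,1],
  [0,0,0,0,1],
  [0,0,0,0,1],
])

```text
time_s: 20.25
ee_pos: [560.8, 165.7, 206.2]
ee_rot: [-180.0, 0.4, 82.3]
force: [1.6, -12.4, 8.1]
gripper_width: 16.4
```

Request:
play_rows([
  [-0.2,-1.7,0,0,1],
  [0,0,0,0,0],
  [0,0,0,0,0],
  [0,0,0,0,0],
  [0,0,0,0,0],
  [0,0,0,0,0],
  [0,0,0,0,0],
  [0,0,0,0,0],
  [0,0,15,0,0],
  [0,0,30,0,0],
  [0,0,40,0,0],
  [0,0,30,0,0],
  [-20,0,10,0,0],
  [-40,0,0,0,0],
  [-50,0,0,0,0],
  [-50,0,0,0,0],
  [-30,0,0,0,0],
  [0,0,0,0,0],
  [0,0,0,0,0],
])

```text
time_s: 22.62
ee_pos: [370.9, 167.5, 330.9]
ee_rot: [180.0, -0.0, 82.3]
force: [0.5, -0.1, -0.0]
gripper_width: 91.3
```

```bash
python3 - <<'E'
from h import *
print(env.state()["ee_pos"],env.state()["ee_rot"],env.state()["force"],env.state()["gripper_width"])
b=env.grab_frame("scene")[:,:,::-1]
cv2.imwrite("pics/s12.png",cv2.resize(b[120:220,185:285],None,fx=6,fy=6,interpolation=cv2.INTER_CUBIC)[:600])
cv2.imwrite("pics/s12f.png",b)
b=env.grab_frame("top")[:,:,::-1]
cv2.imwrite("pics/t12.png",cv2.resize(b[170:270,180:310],None,fx=6,fy=6,interpolation=cv2.INTER_CUBIC)[:600])
pb,ps=np.load("p.npy")
for t in(.085,.093,.099): print(t,(proj("scene",W(ps,[0,-102+t*1000,226]))[0]-[185,120])*6,(proj("top",W(ps,[0,-102+t*1000,226]))[0]-[180,170])*6)
E
```

```text
[370.9  167.52 330.89] [179.97  -0.    82.3 ] [ 0.54 -0.13 -0.  ] 91.30643625998033
0.085 [292.94 153.71] [329.83 162.08]
0.093 [279.59 148.75] [310.57 159.4 ]
0.099 [269.66 145.05] [296.12 157.39]
```

View pics/s12.png

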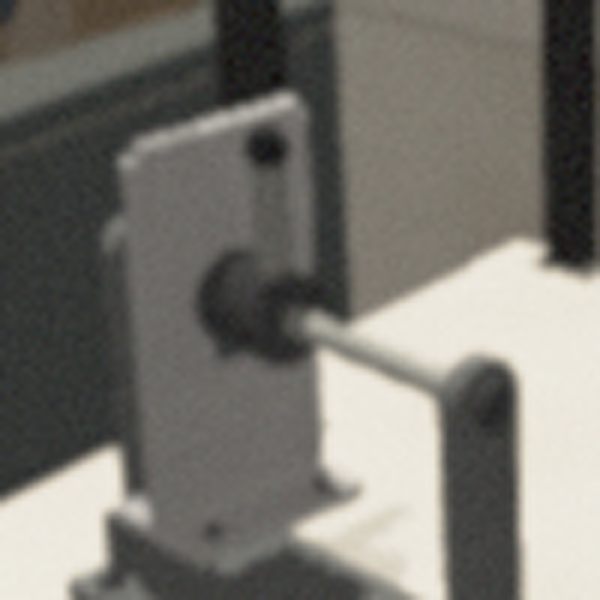

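View pics/t12.png

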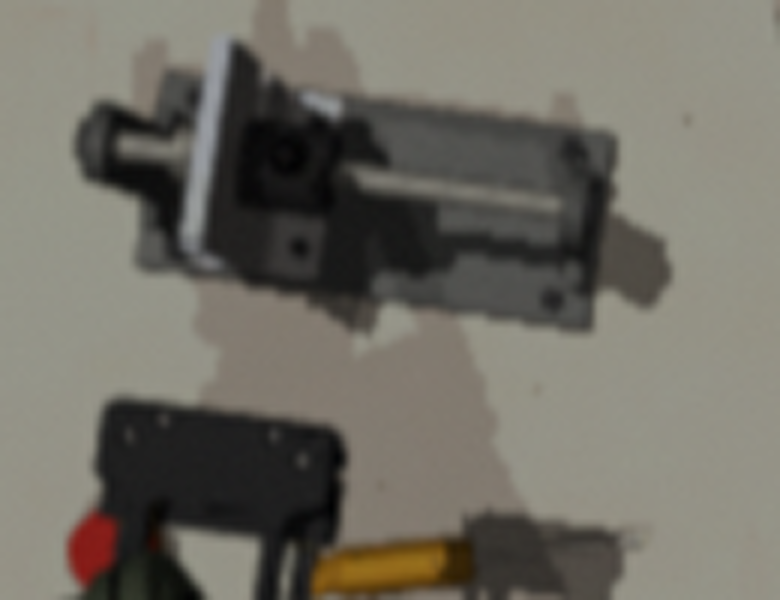

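View pics/s12f.png

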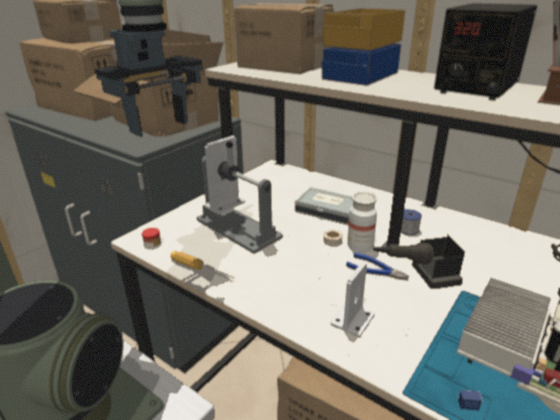

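```bash
python3 - <<'E'
from workcell import env
print(env.job_done(), env.state()["time_s"])
E
```

```text
the job is handed in; nothing more can be done
the job is handed in; nothing more can be done
```

The tall bracket hangs from the bar by its slot, and the sliding stop holds it against the shoulder. I handed the job in at about 23 s of the 51 s allowed.

- **Bracket:** I gripped it by its top edge, slid it in over the bar and lowered it until the bar took its weight (about +5 N upward at the gripper). I then let go. The picture after release shows it hanging upright.
- **Stop:** I gripped the handle and pushed the stop along the bar until it would not move. The force along the bar rose to about 12 N with no further travel. In the last pictures the handle's ball is at or slightly past where 0.099 m of travel should put it, in both camera views. The arm's own travel suggests about 0.10 m, so it is fully closed within the measuring error.
- **Other things:** In the last pictures the low bracket and the other things on the bench look unmoved. The arm was withdrawn, with no force on the gripper.

**Checks that disagreed:**
- Jaw opening on the handle read 16.2–16.6 mm instead of 14 mm. The pads were probably also touching the ball, but the stop followed the gripper without slipping.
- My fits of the bracket's position differed by a few millimetres between the two cameras, so I lowered the bracket in small steps, watching the force.

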